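# Back off the retaining ring of a viewing cell by counted turns

### The job

Loosen the knurled retaining ring of the larger of the two viewing cells by running a fingertip along its rim, anticlockwise seen from above, until the black line on the ring has come round to the tab on its cell for the second time, and leave it standing there. The line now stands a part of a turn short of the tab, so that is this part and then one full turn more. Only touch the ring, gently, without gripping it; do not lift, tip or shift the cell, and leave the smaller cell and the loose things around them as they are.

Things in the scene. Friction and masses are not known exactly. Their poses are not given: they have to be found in the camera images.
- large_cell: Larger viewing cell: aluminium body, about 4 kg, loose on the worktop. Foot flange 128 mm across, 14 mm thick; column 82 to 90 mm across and 98 mm high, on which the ring sits. Origin at the centre of its underside, z up along the ring's axis, +x towards the index tab. The tab points more or less to the robot. The cell may stand left or right of the smaller cell.
- large_ring (a joint): Angle of the larger cell's ring in rad, positive anticlockwise from above (loosening). 0 = tight, line at the tab; starts at 4.6 to 5.9; line at the tab at 6.28 (first time) and 12.57 (second time). Goes on to 25; the ring does not rise. Dry friction of 0.05 N m (1 N at the rim) holds it where it is left; no spring.
- large_ring_top (a point): Centre of the top face of the larger cell's ring. Ring: steel, upright knurled rim 100 mm in diameter, 28 mm high (98 to 126 mm over the worktop), top flat and closed with a round window in the middle. Only the index tab, lower down, and the foot flange stand out beyond the rim.
- large_ring_mark (a point): Black line on the top of the larger ring: 18 mm long, 6 mm wide, radial; this point lies 45 mm from the ring's axis, at the top face.
- large_tab (a point): Index tab of the larger cell, 14 mm wide, sticking out radially just below the ring to 70 mm from the axis, with a black line on its top. This point is on its top face, 60 mm from the axis, 4 mm below the underside of the ring.
- small_cell: Smaller viewing cell of the same make, to be left alone: flange 96 mm across, 85 mm high without its ring. Origin at the centre of its underside.
- small_ring_mark (a point): Black line on the smaller cell's ring (ring 68 mm in diameter, 28 mm high, top at 113 mm), 31 mm from its axis, at the top face.
- beaker: Small glass beaker, 46 mm wide, 60 mm high, origin under its centre.
- petri_dish: Glass petri dish, 66 mm wide, 32 mm high, origin under its centre.
- red_stopper: Red rubber stopper, 26 mm wide, 27 mm high, origin under its centre.
- lab_tweezers: Steel tweezers lying flat, 130 mm long, origin under their centre.
- tape: Roll of tape lying flat, 100 mm wide, 25 mm high, origin under its centre.
- grinding_mortar: White mortar, 130 mm wide, 62 mm high, origin under its centre.

How it is judged:
By the outcome, as a careful person would: the job done as asked, in the order asked, and still so for the second after the job is handed in, with the robot touching nothing.
It also fails if it takes over 72 s, if anything falls off the work surface, if the arm or the gripper's body presses on something with over 40 N, if the wrist force passes 120 N, or if a joint passes its speed limit or range.

### The arm

A 6-joint arm with a two-finger parallel gripper is mounted at the origin on a cart in front of the work surface, level with it; the furniture and walls round the work are solid. World frame = base frame: x ahead of the robot, y to its left, z up, the work surface at z = 0. Lengths are in mm, angles in rad, forces in N, time in s.
With the tool pointing down it reaches from about 300 to 775 mm from the base axis. Payload 14.6 kg.
Tool frame: the origin (TCP) lies between the finger pads, 19 mm behind the fingertips; this is the grasp point; z points along the fingers, y is the line along which they close (so a half turn about z gives the same grasp; the last joint's range is limited). The gripper opens to 94 mm and grips with 3 to 60 N. Pads are 16 mm wide; open, the fingers measure 119 mm over their backs; the gripper's body (75 mm by 177 mm) begins 78 mm behind the grasp point.
Start: joints at [-1.255, 0.3, 1.521, -0, 1.321, -0.067], TCP at [205.428, -510.185, 224.246] pointing down, gripper open.
Joint ranges: [-3.03, 3.03], [-0.79, 2.21], [0.23, 2.52], [-1.04, 4.18], [0, 3.07], [-2.55, 2.55]. Speed limits (rad/s): [2.22, 2.22, 2.57, 3.14, 3.14, 3.14].

### API

Orientations are given as [roll, pitch, yaw] about the fixed x, y, z axes, in that order (R = Rz(yaw) Ry(pitch) Rx(roll)).
In Python, from cell import manip gives the robot as it stands.
- The arm moves only by the tool servo_tool, never from a script. Its argument "motion" is a list that holds one entry, the list of rows, each a list of 7 numbers: the shift along the world's x, y, z as a fraction of full scale, then the turn, a rotation vector about the world's x, y, z as a fraction of full scale, then the closure, from 0 (fully open) to 1 (shut). In form: [[[x, y, z, rx, ry, rz, gripper], ...]]. A call has 1 to 10 rows; each row is the pose to reach, as a shift and turn from the pose commanded when the call began, turning the shorter way round; what a row does not reach only later rows make up. Full scale, the value 1, is 0.5 m for a shift and pi rad for a turn. A row lasts 1/10 s, in which the tool goes at most 50 mm and 8.59 degrees, less where a joint would pass 70% of its speed; a pose out of reach is approached as far as the arm can. A call with a number of a shift or a turn outside -1 to 1 is refused whole. A call with a gripper value outside its range is refused whole. The fingers move at their own pace and stop on an object; "newtons" is the grip in N (left out, the last holds). Time passes only in rows, so rows that repeat a pose let the fingers close. It gives the time, the measured TCP pose, the force, the opening and the grip force at its end, in the units of the state.
- manip.read_state(): the state, without advancing time (a new reading comes with each control period).
- manip.camera(name): name is "scene" or "top"; returns a dict with "frame" (400x640x3 uint8, red, green, blue), "range_z" (400x640 float32, mm along the optical axis (not along the pixel's ray), 0 where there is no reading), "vfov" (degrees; the focal length in pixels is half the picture's height over the tangent of half this angle, whatever the lens; pixels are square), "cx", "cy" (the principal point, pixels), "cam_to_world" (4x4, takes a point from camera to world coordinates). Camera axes: x right, y down, z forward; pixel columns grow to the right and rows downward; lengths in mm; the calibration is good to about 2 mm. A picture is of the moment at which its call begins.
- manip.sign_off(): hands the job in; it is judged then, once.
The state is a dict: "clock": time; "joints": joint angles; "qd": joint speeds; "effort": joint torques, N m; "eef_pos": TCP position; "eef_rot": TCP orientation; "wrist_force": force on the tool from outside, world axes, zero at the start; "moment": the same for the moment, N m; "finger_gap": finger opening in mm; "finger_force": force on a finger pad.
Only numpy, scipy, OpenCV 4.12 (cv2) and the standard library are available. Lean on these libraries where they do the work, as an engineer would, in place of code of your own. Each camera call takes 0.05 s, during which the arm holds its last target. There are 200 camera calls.

## Working session

There is one attempt and no reset: what is moved stays moved. The work goes in short steps, Python scripts to look and compute and a tool call to move; the robot and the scene stay as the last step left them, time stands still between calls to the robot, and variables do not carry over. Pictures are saved under pics/ and viewed, at most 10 in all, crops included, and the job is handed in when it is done.

Besides the shell and the picture viewer there is one more tool, called after "Call:" by a JSON object that holds its "op" and its "data". servo_tool: Moves the arm, as the interface text tells. Its arguments: {"type":"object","properties":{"motion":{"type":"array"},"newtons":{"type":"number"}},"required":["motion"]}

```bash
mkdir -p pics; cat > h.py <<'E'
import numpy as np, cv2
from cell import manip
def shot(n,name):
    c=manip.camera(n); cv2.imwrite(f'pics/{name}.png',cv2.cvtColor(c['frame'],cv2.COLOR_RGB2BGR)); np.save(f'pics/{name}.npy',c,allow_pickle=True); return c
def ray(c,u,v):
    f=200/np.tan(np.radians(c['vfov'])/2); T=np.array(c['cam_to_world'])
    return T[:3,3], T[:3,:3]@np.array([(u-c['cx'])/f,(v-c['cy'])/f,1])
def onz(c,u,v,z):
    o,d=ray(c,u,v); return o+d*(z-o[2])/d[2]
def dep(c,u,v):
    o,d=ray(c,u,v); return o+d*c['range_z'][int(v),int(u)]
E
python3 - <<'E'
from h import *
for n in('top','scene'):
    c=shot(n,n+'1'); print(n,c['vfov'],c['cx'],c['cy'],np.round(c['cam_to_world'],3).tolist())
print(manip.read_state())
E
```

```text
top 54.657707563511025 319.8046486371867 204.4656929854411 [[-0.016, -0.988, 0.153, 268.399], [-1.0, 0.017, 0.002, -89.688], [-0.005, -0.153, -0.988, 1275.496], [0.0, 0.0, 0.0, 1.0]]
scene 47.31030510000306 312.78136434303303 199.27577450573452 [[0.525, -0.417, 0.741, -722.074], [-0.851, -0.274, 0.448, -775.581], [0.016, -0.866, -0.499, 903.888], [0.0, 0.0, 0.0, 1.0]]
{'clock': 0.1, 'joints': array([-1.25461015e+00,  3.00399380e-01,  1.52154047e+00, -3.46868702e-06,
        1.32069635e+00, -6.65731706e-02]), 'qd': array([-0.0009686 , -0.00067049, -0.00137162,  0.00021969,  0.00151838,
        0.00119013]), 'effort': array([ 2.67878619e-03, -5.32636106e+01, -3.53278828e+01,  7.10420567e-02,
        2.34979566e-02, -6.90678098e-05]), 'eef_pos': array([ 205.35510095, -509.98281223,  223.74284052]), 'eef_rot': array([-3.14055120e+00, -6.60681601e-05,  3.82760171e-01]), 'wrist_force': array([-0.58326309,  0.37703969, -0.02065954]), 'moment': array([-0.00110044,  0.02040655,  0.00934949]), 'finger_force': 0.0, 'finger_gap': 93.81737711762199}
```

View pics/top1.png

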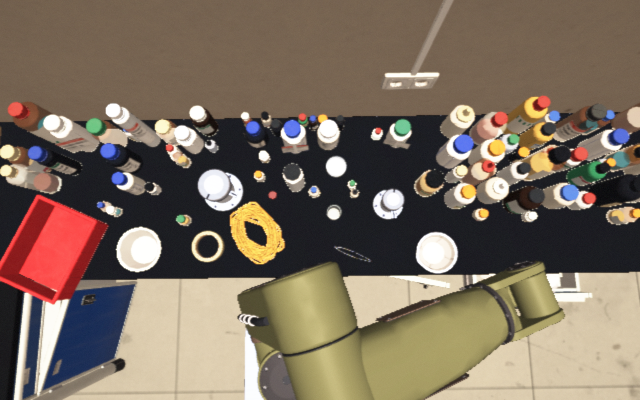

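View pics/scene1.png

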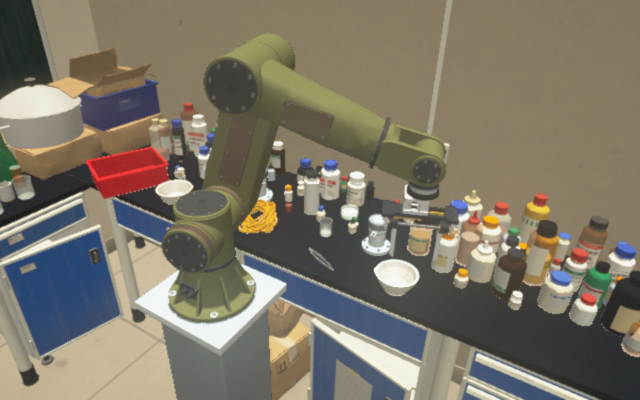

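```bash
python3 - <<'E'
from h import *
c=np.load('pics/top1.npy',allow_pickle=True).item()
im=cv2.imread('pics/top1.png')[155:225,175:265]
cv2.imwrite('pics/crop1.png',cv2.resize(im,None,fx=8,fy=8,interpolation=cv2.INTER_CUBIC))
# ring-top points by depth
P=np.array([[*dep(c,u,v)] for v in range(155,225) for u in range(175,265)])
m=abs(P[:,2]-126)<6; q=P[m][:,:2]; print(m.sum(),cv2.minEnclosingCircle(q.astype(np.float32)),np.median(P[m],0))
m=abs(P[:,2]-14)<5; print(m.sum(),cv2.minEnclosingCircle(P[m][:,:2].astype(np.float32)))
# obstacles height map around
for v in range(100,260,8):
  print(v,[int(round(dep(c,u,v)[2])) for u in range(140,310,8)])
for v in(130,170,188,230):print(v,np.round(dep(c,220,v)))
E
```

```text
807 ((513.5372314453125, 236.46983337402344), 50.1890869140625) [512.26004677 235.33774374 125.51366039]
399 ((526.4033203125, 231.1980438232422), 155.23779296875)
100 [140, 139, 140, 140, 139, 139, 136, 138, 136, 136, 132, 130, 132, 133, 132, 132, 125, 124, 128, 124, 125, 127]
108 [81, 76, 77, 81, 73, 75, 75, 142, 114, 73, 74, 68, 71, 67, 65, 68, 66, 65, 63, 61, 58, 61]
116 [12, 14, 17, 11, 10, 8, 8, 140, 124, 1, 5, 2, 1, 81, -4, -4, 75, -6, 0, -9, 64, -12]
124 [150, 0, 113, 108, 89, 0, -5, 108, 107, 68, -2, -1, -1, 45, 123, 86, 40, 86, 152, 153, 29, -2]
132 [131, 96, 87, 113, 89, 136, 134, 1, 54, 27, -2, -1, 0, 82, 123, 86, 3, 55, 146, 154, 134, 1]
140 [71, 69, 33, 52, 62, 127, 109, 75, 0, 1, 1, -4, 1, 4, 81, 81, 0, 1, 112, 118, 112, -1]
148 [1275, 0, -4, 3, 83, -1, 72, 45, 2, 40, 4, -4, 1, 5, -2, 15, 4, 0, 75, 66, 55, 4]
156 [3, 4, -4, 2, 99, 102, -7, -2, -6, -2, 0, 2, -1, 0, -1, 59, 36, 8, 2, 5, 1, 3]
164 [25, 3, 3, 1, 3, 63, 25, 2, -2, 3, 1, 3, -4, 2, -2, 1, 4, 6, -6, 170, -2, 1]
172 [1, 0, 0, 0, 2, -3, -3, -3, 123, 128, 121, 3, 0, 2, 0, 62, 1, -3, 164, 168, 163, 0]
180 [36, 1, 
[... 228 characters left out ...]
, -2, -1, 2, 7, -2, -2, 2]
204 [2, -1, -3, 1, 0, 2, 1, 0, -1, 15, 15, 15, 13, 0, 2, -2, -2, 3, 2, 7, -3, 2]
212 [5, -2, 4, 1, -2, -3, 0, -1, 2, -1, 1, -1, 24, 34, 50, 19, -5, 3, 3, 4, 5, 0]
220 [0, -2, 1, -4, -2, 65, 37, -3, -2, 2, -1, -5, 61, 24, 52, 47, 58, -1, 0, -3, 0, 3]
228 [54, -2, 0, -1, -2, 0, -1, -2, 3, 4, -2, -2, 61, 55, 3, 2, 49, 21, -4, -2, -3, 1]
236 [14, 13, 51, -1, -4, 1, 2, 26, -3, 0, 4, -2, 68, 51, -1, -1, 54, 52, -2, -3, -1, 3]
244 [4, 6, 10, 4, 0, 1, 6, 8, -2, -1, 22, 2, 55, 33, 49, 0, 52, 35, -3, 5, -2, -2]
252 [4, 4, 13, 0, -2, -4, 2, 27, 3, 3, 29, -1, -1, 47, 51, 33, 45, -3, 1, 2, 1, 1]
130 [731. 252.  -0.]
170 [559. 217. 120.]
188 [501. 213. 129.]
230 [386. 245.  -1.]
```

View pics/crop1.png

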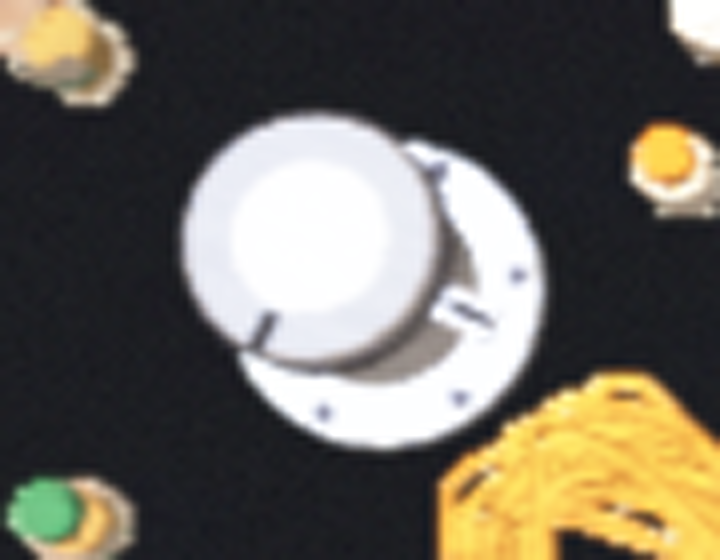

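```bash
python3 - <<'E'
from h import *
c=np.load('pics/top1.npy',allow_pickle=True).item()
px=lambda a,b:(175+(a+.5)/8-.5,155+(b+.5)/8-.5)
C=np.array([512.5,236])
for n,p,z in(('ringc',(312,238),126),('flange',(392,295),14),('mark',(265,330),126),('tab',(475,312),94)):
    w=onz(c,*px(*p),z); d=w[:2]-C; print(n,w.round(1),np.hypot(*d).round(1),np.degrees(np.arctan2(d[1],d[0])).round(1))
# rim extents at z=126 / flange circle fit at z=14
for nm,z,pts in(('rim',126,[(184,238),(312,112),(440,238),(225,145),(400,148),(225,328)]),('fl',14,[(545,295),(500,190),(380,448),(262,390),(500,405)])):
    q=np.array([onz(c,*px(*p),z)[:2] for p in pts]); A=np.c_[2*q,np.ones(len(q))]; s=np.linalg.lstsq(A,(q**2).sum(1),rcond=None)[0]
    print(nm,s[:2],np.sqrt(s[2]+s[:2]@s[:2]))
E
```

```text
ringc [513.7 234.  126. ] 2.3 -59.4
flange [512.9 231.7  14. ] 4.4 -84.9
mark [478.5 250.8 126. ] 37.0 156.4
tab [490.1 178.9  94. ] 61.4 -111.4
rim [514.98538159 234.44688994] 48.03777323315089
fl [511.38925448 232.07210516] 63.860640438011174
```

Call:
{"op": "servo_tool", "data": {"motion": [[[0.03,0.08,0.01,0,0,-0.01,1],[0.06,0.16,0.02,0,0,-0.02,1],[0.1,0.25,0.03,0,0,-0.03,1],[0.13,0.34,0.04,0,0,-0.04,1],[0.17,0.43,0.04,0,0,-0.05,1],[0.2,0.52,0.04,0,0,-0.06,1],[0.24,0.61,0.04,0,0,-0.07,1],[0.27,0.7,0.04,0,0,-0.08,1],[0.3,0.78,0.04,0,0,-0.09,1],[0.32,0.82,0.04,0,0,-0.09,1]]], "newtons": 40}}

```text
clock: 1.1
eef_pos: [365.7, -97.6, 244.3]
eef_rot: [-3.141, -0.0, 0.101]
wrist_force: [-0.4, -0.3, -0.1]
finger_gap: 17.5
finger_force: 0.0
```

Call:
{"op": "servo_tool", "data": {"motion": [[[0.03,0.08,0,0,0,-0.01,1],[0.06,0.16,0,0,0,-0.02,1],[0.1,0.25,0,0,0,-0.03,1],[0.13,0.34,0,0,0,-0.04,1],[0.17,0.43,0,0,0,-0.05,1],[0.2,0.52,0,0,0,-0.06,1],[0.24,0.61,0,0,0,-0.07,1],[0.27,0.7,0,0,0,-0.08,1],[0.3,0.78,0,0,0,-0.088,1],[0.32,0.82,0,0,0,-0.088,1]]]}}

```text
clock: 2.1
eef_pos: [525.4, 312.7, 243.2]
eef_rot: [3.141, 0.001, -0.175]
wrist_force: [-0.5, -0.6, -0.4]
finger_gap: 0.1
finger_force: 0.0
```

Call:
{"op": "servo_tool", "data": {"motion": [[[0,0,-0.04,0,0,0,1],[0,0,-0.08,0,0,0,1],[0,0,-0.12,0,0,0,1],[0,0,-0.16,0,0,0,1],[0,0,-0.2,0,0,0,1],[0,0,-0.23,0,0,0,1],[0,0,-0.23,0,0,0,1]]]}}

```text
clock: 2.8
eef_pos: [524.6, 309.4, 127.0]
eef_rot: [3.139, 0.003, -0.176]
wrist_force: [0.2, -0.4, 0.3]
finger_gap: 0.6
finger_force: 0.0
```

```bash
python3 - <<'E'
from h import *
c=shot('top','top2'); shot('scene','sc2')
im=cv2.imread('pics/top2.png')[145:235,160:280]
a=cv2.resize(im,(640,480),interpolation=cv2.INTER_CUBIC)
b=cv2.imread('pics/sc2.png')[120:260,180:340]
cv2.imwrite('pics/v2.png',np.hstack([a[:,:430],cv2.resize(b,(370,480))]))
s=manip.read_state();print(s['eef_pos'],s['wrist_force'])
E
```

```text
[525.57802902 309.89140986 129.67850589] [ 0.73218015 -0.02692282  0.64870825]
```

View pics/v2.png

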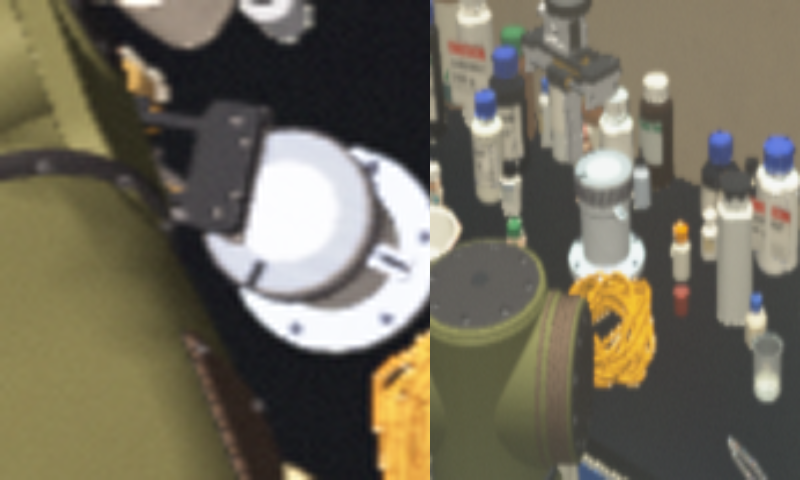

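Call:
{"op": "servo_tool", "data": {"motion": [[[-0.0013,-0.0075,0,0,0,0,1],[-0.0026,-0.015,0,0,0,0,1],[-0.004,-0.022,0,0,0,0,1],[-0.004,-0.022,0,0,0,0,1],[-0.004,-0.022,0,0,0,0,1]]]}}

```text
clock: 3.4
eef_pos: [523.8, 299.6, 130.0]
eef_rot: [-3.139, -0.001, -0.176]
wrist_force: [1.5, 8.3, -0.5]
finger_gap: 0.7
finger_force: 3.8
```

Call:
{"op": "servo_tool", "data": {"motion": [[[-0.0003,-0.002,0,0,0,0,1],[-0.0003,-0.002,0,0,0,0,1],[-0.0003,-0.002,0,0,0,0,1]]]}}

```text
clock: 3.7
eef_pos: [523.7, 299.4, 130.1]
eef_rot: [-3.137, -0.002, -0.176]
wrist_force: [3.5, 12.4, -1.7]
finger_gap: 0.4
finger_force: 6.8
```

Call:
{"op": "servo_tool", "data": {"motion": [[[-0.0003,-0.002,0,0,0,0,1],[-0.0003,-0.002,0,0,0,0,1],[-0.0003,-0.002,0,0,0,0,1]]]}}

```text
clock: 4.0
eef_pos: [523.6, 299.1, 130.4]
eef_rot: [-3.136, -0.002, -0.176]
wrist_force: [5.1, 18.0, -2.0]
finger_gap: 0.3
finger_force: 9.1
```

```bash
cat > arc.py <<'E'
import sys,numpy as np,json
# args: cmdx cmdy phi0 dphi/row n R Cx Cy dr(total extra radial, mm)
x,y,p0,dp,n,R,cx,cy=map(float,sys.argv[1:9]); n=int(n)
rows=[]
for k in range(1,n+1):
    p=np.radians(p0+k*dp); X=cx+R*np.cos(p);Y=cy+R*np.sin(p)
    rows.append([round((X-x)/500,4),round((Y-y)/500,4),0,0,0,round(k*dp/180,4),1])
print(json.dumps(rows)); print('end cmd',x+500*rows[-1][0],y+500*rows[-1][1],'phi',p0+n*dp)
E
python3 arc.py 523.1 296.8 80 2.7 10 64.4 513.5 235.5
```

```text
[[-0.0028, 0.0052, 0, 0, 0, 0.015, 1], [-0.0089, 0.0058, 0, 0, 0, 0.03, 1], [-0.0149, 0.0061, 0, 0, 0, 0.045, 1], [-0.021, 0.0062, 0, 0, 0, 0.06, 1], [-0.0271, 0.006, 0, 0, 0, 0.075, 1], [-0.0331, 0.0054, 0, 0, 0, 0.09, 1], [-0.0391, 0.0046, 0, 0, 0, 0.105, 1], [-0.0451, 0.0036, 0, 0, 0, 0.12, 1], [-0.051, 0.0022, 0, 0, 0, 0.135, 1], [-0.0569, 0.0006, 0, 0, 0, 0.15, 1]]
end cmd 494.65000000000003 297.1 phi 107.0
```

Call:
{"op": "servo_tool", "data": {"motion": [[[-0.0028,0.0052,0,0,0,0.015,1],[-0.0089,0.0058,0,0,0,0.03,1],[-0.0149,0.0061,0,0,0,0.045,1],[-0.021,0.0062,0,0,0,0.06,1],[-0.0271,0.006,0,0,0,0.075,1],[-0.0331,0.0054,0,0,0,0.09,1],[-0.0391,0.0046,0,0,0,0.105,1],[-0.0451,0.0036,0,0,0,0.12,1],[-0.051,0.0022,0,0,0,0.135,1],[-0.0569,0.0006,0,0,0,0.15,1]]]}}

```text
clock: 5.0
eef_pos: [494.6, 297.5, 129.8]
eef_rot: [-3.141, -0.001, 0.297]
wrist_force: [0.1, 3.7, -0.0]
finger_gap: 0.4
finger_force: 1.8
```

```bash
python3 - <<'E'
from h import *
c=shot('top','top3')
im=cv2.imread('pics/top3.png')[145:235,160:280]
cv2.imwrite('pics/v3.png',cv2.resize(im,(640,480),interpolation=cv2.INTER_CUBIC))
s=manip.read_state();print(s['eef_pos'],s['wrist_force'],s['moment'])
E
```

```text
[494.31464952 297.31558782 129.75509565] [-0.52523764  3.40108244  1.15700655] [0.74539855 0.20773715 0.01715219]
```

View pics/v3.png

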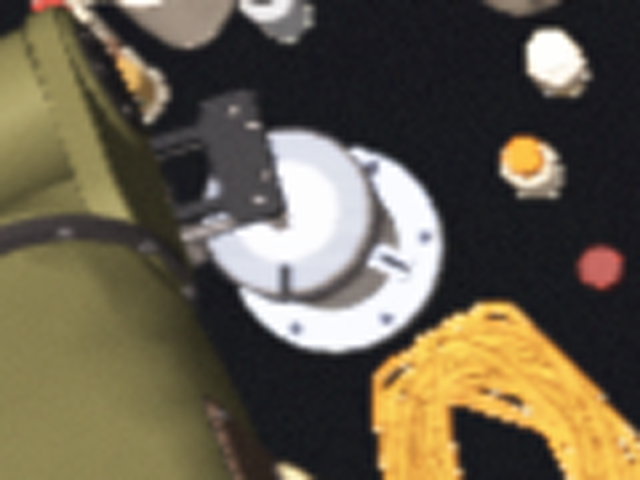

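```bash
python3 arc.py 494.65 297.1 107 3.6 10 64.1 513.5 235.5
```

```text
[[-0.0074, -0.0032, 0, 0, 0, 0.02, 1], [-0.0149, -0.0063, 0, 0, 0, 0.04, 1], [-0.0221, -0.0098, 0, 0, 0, 0.06, 1], [-0.0291, -0.0138, 0, 0, 0, 0.08, 1], [-0.0358, -0.0182, 0, 0, 0, 0.1, 1], [-0.0423, -0.023, 0, 0, 0, 0.12, 1], [-0.0484, -0.0282, 0, 0, 0, 0.14, 1], [-0.0542, -0.0338, 0, 0, 0, 0.16, 1], [-0.0596, -0.0398, 0, 0, 0, 0.18, 1], [-0.0647, -0.046, 0, 0, 0, 0.2, 1]]
end cmd 462.29999999999995 274.1 phi 143.0
```

Call:
{"op": "servo_tool", "data": {"motion": [[[-0.0074,-0.0032,0,0,0,0.02,1],[-0.0149,-0.0063,0,0,0,0.04,1],[-0.0221,-0.0098,0,0,0,0.06,1],[-0.0291,-0.0138,0,0,0,0.08,1],[-0.0358,-0.0182,0,0,0,0.1,1],[-0.0423,-0.023,0,0,0,0.12,1],[-0.0484,-0.0282,0,0,0,0.14,1],[-0.0542,-0.0338,0,0,0,0.16,1],[-0.0596,-0.0398,0,0,0,0.18,1],[-0.0647,-0.046,0,0,0,0.2,1]]]}}

```text
clock: 6.05
eef_pos: [462.3, 273.8, 129.6]
eef_rot: [3.141, -0.0, 0.925]
wrist_force: [0.2, 0.3, 0.8]
finger_gap: 0.7
finger_force: 0.0
```

```bash
python3 arc.py 462.3 274.1 143 2.7 10 64 513.5 235.5
```

```text
[[-0.0033, -0.0051, 0, 0, 0, 0.015, 1], [-0.0066, -0.0101, 0, 0, 0, 0.03, 1], [-0.0097, -0.0153, 0, 0, 0, 0.045, 1], [-0.0124, -0.0207, 0, 0, 0, 0.06, 1], [-0.015, -0.0262, 0, 0, 0, 0.075, 1], [-0.0173, -0.0317, 0, 0, 0, 0.09, 1], [-0.0193, -0.0374, 0, 0, 0, 0.105, 1], [-0.021, -0.0432, 0, 0, 0, 0.12, 1], [-0.0225, -0.0491, 0, 0, 0, 0.135, 1], [-0.0237, -0.055, 0, 0, 0, 0.15, 1]]
end cmd 450.45 246.60000000000002 phi 170.0
```

Call:
{"op": "servo_tool", "data": {"motion": [[[0.0016,-0.0012,0,0,0,0,1],[0.0016,-0.0012,0,0,0,0,1],[0.0016,-0.0012,0,0,0,0,1]]]}}

```text
clock: 6.35
eef_pos: [462.8, 273.8, 129.5]
eef_rot: [-3.141, 0.0, 0.92]
wrist_force: [-5.4, 2.4, 2.2]
finger_gap: 0.2
finger_force: 2.9
```

Call:
{"op": "servo_tool", "data": {"motion": [[[0.0016,-0.0012,0,0,0,0,1],[0.0016,-0.0012,0,0,0,0,1],[0.0016,-0.0012,0,0,0,0,1]]]}}

```text
clock: 6.65
eef_pos: [462.9, 273.7, 129.5]
eef_rot: [-3.139, 0.0, 0.921]
wrist_force: [-10.1, 7.0, 4.0]
finger_gap: 0.4
finger_force: 6.2
```

```bash
python3 arc.py 463.9 272.9 143 3 10 63.1 514.3 236.7
```

```text
[[-0.0038, -0.0018, 0, 0, 0, 0.0167, 1], [-0.0074, -0.0074, 0, 0, 0, 0.0333, 1], [-0.0106, -0.0132, 0, 0, 0, 0.05, 1], [-0.0136, -0.0191, 0, 0, 0, 0.0667, 1], [-0.0162, -0.0251, 0, 0, 0, 0.0833, 1], [-0.0185, -0.0313, 0, 0, 0, 0.1, 1], [-0.0205, -0.0376, 0, 0, 0, 0.1167, 1], [-0.0222, -0.044, 0, 0, 0, 0.1333, 1], [-0.0235, -0.0505, 0, 0, 0, 0.15, 1], [-0.0245, -0.057, 0, 0, 0, 0.1667, 1]]
end cmd 451.65 244.39999999999998 phi 173.0
```

Call:
{"op": "servo_tool", "data": {"motion": [[[-0.0038,-0.0018,0,0,0,0.0167,1],[-0.0074,-0.0074,0,0,0,0.0333,1],[-0.0106,-0.0132,0,0,0,0.05,1],[-0.0136,-0.0191,0,0,0,0.0667,1],[-0.0162,-0.0251,0,0,0,0.0833,1],[-0.0185,-0.0313,0,0,0,0.1,1],[-0.0205,-0.0376,0,0,0,0.1167,1],[-0.0222,-0.044,0,0,0,0.1333,1],[-0.0235,-0.0505,0,0,0,0.15,1],[-0.0245,-0.057,0,0,0,0.1667,1]]]}}

```text
clock: 7.65
eef_pos: [451.8, 244.3, 129.5]
eef_rot: [3.141, -0.0, 1.446]
wrist_force: [-0.7, 0.4, -0.3]
finger_gap: 0.7
finger_force: 0.1
```

```bash
python3 -c "
from h import *
print(manip.read_state()['wrist_force'])"; python3 arc.py 451.65 244.4 173 3.6 10 63.2 514.3 236.7
```

```text
[-0.73404564  0.4263531  -0.34934375]
[[-0.0009, -0.0079, 0, 0, 0, 0.02, 1], [-0.0011, -0.0158, 0, 0, 0, 0.04, 1], [-0.0008, -0.0238, 0, 0, 0, 0.06, 1], [-0.0, -0.0317, 0, 0, 0, 0.08, 1], [0.0012, -0.0395, 0, 0, 0, 0.1, 1], [0.003, -0.0473, 0, 0, 0, 0.12, 1], [0.0052, -0.0549, 0, 0, 0, 0.14, 1], [0.0079, -0.0623, 0, 0, 0, 0.16, 1], [0.0111, -0.0696, 0, 0, 0, 0.18, 1], [0.0147, -0.0767, 0, 0, 0, 0.2, 1]]
end cmd 459.0 206.05 phi 209.0
```

Call:
{"op": "servo_tool", "data": {"motion": [[[0.002,-0.0002,0,0,0,0,1],[0.002,-0.0002,0,0,0,0,1],[0.002,-0.0002,0,0,0,0,1]]]}}

```text
clock: 7.95
eef_pos: [452.0, 244.4, 129.4]
eef_rot: [-3.14, 0.0, 1.443]
wrist_force: [-7.7, 0.7, 5.2]
finger_gap: 0.7
finger_force: 4.2
```

Call:
{"op": "servo_tool", "data": {"motion": [[[0.001,-0.0001,0,0,0,0,1],[0.001,-0.0001,0,0,0,0,1],[0.001,-0.0001,0,0,0,0,1]]]}}

```text
clock: 8.25
eef_pos: [452.1, 244.4, 129.4]
eef_rot: [-3.139, 0.001, 1.444]
wrist_force: [-11.7, 0.2, 7.5]
finger_gap: 0.6
finger_force: 6.0
```

```bash
python3 arc.py 453.15 244.25 173 3.6 10 61.6 513.9 238.6
```

```text
[[-0.0015, -0.004, 0, 0, 0, 0.02, 1], [-0.0017, -0.0117, 0, 0, 0, 0.04, 1], [-0.0014, -0.0195, 0, 0, 0, 0.06, 1], [-0.0007, -0.0272, 0, 0, 0, 0.08, 1], [0.0006, -0.0348, 0, 0, 0, 0.1, 1], [0.0023, -0.0424, 0, 0, 0, 0.12, 1], [0.0045, -0.0498, 0, 0, 0, 0.14, 1], [0.0071, -0.0571, 0, 0, 0, 0.16, 1], [0.0102, -0.0641, 0, 0, 0, 0.18, 1], [0.0137, -0.071, 0, 0, 0, 0.2, 1]]
end cmd 460.0 208.75 phi 209.0
```

Call:
{"op": "servo_tool", "data": {"motion": [[[-0.0015,-0.004,0,0,0,0.02,1],[-0.0017,-0.0117,0,0,0,0.04,1],[-0.0014,-0.0195,0,0,0,0.06,1],[-0.0007,-0.0272,0,0,0,0.08,1],[0.0006,-0.0348,0,0,0,0.1,1],[0.0023,-0.0424,0,0,0,0.12,1],[0.0045,-0.0498,0,0,0,0.14,1],[0.0071,-0.0571,0,0,0,0.16,1],[0.0102,-0.0641,0,0,0,0.18,1],[0.0137,-0.071,0,0,0,0.2,1]]]}}

```text
clock: 9.25
eef_pos: [459.4, 208.3, 129.4]
eef_rot: [-3.139, -0.0, 2.074]
wrist_force: [-8.0, -2.6, 5.8]
finger_gap: 0.8
finger_force: 4.0
```

```bash
python3 arc.py 460 208.75 209 3.6 10 61.6 513.9 238.6
python3 - <<'E'
from h import *
s=manip.read_state();print(s['joints'].round(2))
c=shot('top','top4')
im=cv2.imread('pics/top4.png')[145:235,160:280]
cv2.imwrite('pics/v4.png',cv2.resize(im,(640,480),interpolation=cv2.INTER_CUBIC))
E
```

```text
[[0.004, -0.0067, 0, 0, 0, 0.02, 1], [0.0084, -0.0131, 0, 0, 0, 0.04, 1], [0.0131, -0.0192, 0, 0, 0, 0.06, 1], [0.0183, -0.0249, 0, 0, 0, 0.08, 1], [0.0238, -0.0304, 0, 0, 0, 0.1, 1], [0.0296, -0.0355, 0, 0, 0, 0.12, 1], [0.0357, -0.0402, 0, 0, 0, 0.14, 1], [0.0421, -0.0446, 0, 0, 0, 0.16, 1], [0.0488, -0.0485, 0, 0, 0, 0.18, 1], [0.0557, -0.052, 0, 0, 0, 0.2, 1]]
end cmd 487.85 182.75 phi 245.0
[ 0.35  0.3   1.75 -0.    1.09 -0.15]
```

View pics/v4.png

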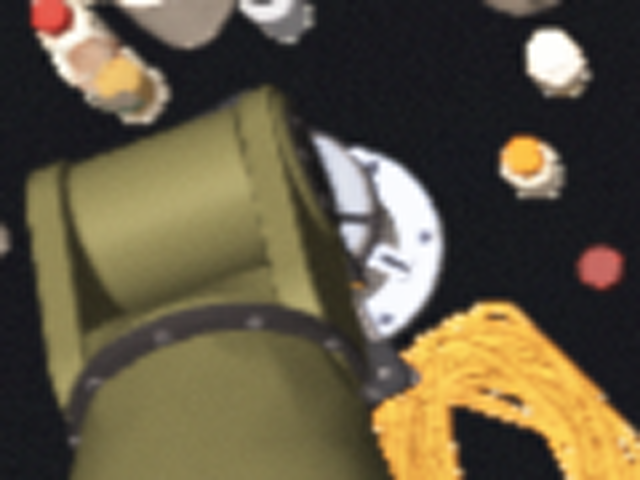

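Call:
{"op": "servo_tool", "data": {"motion": [[[0.004,-0.0067,0,0,0,0.02,1],[0.0084,-0.0131,0,0,0,0.04,1],[0.0131,-0.0192,0,0,0,0.06,1],[0.0183,-0.0249,0,0,0,0.08,1],[0.0238,-0.0304,0,0,0,0.1,1],[0.0296,-0.0355,0,0,0,0.12,1],[0.0357,-0.0402,0,0,0,0.14,1],[0.0421,-0.0446,0,0,0,0.16,1],[0.0488,-0.0485,0,0,0,0.18,1],[0.0557,-0.052,0,0,0,0.2,1]]]}}

```text
clock: 10.3
eef_pos: [487.8, 181.9, 129.4]
eef_rot: [-3.14, -0.0, 2.703]
wrist_force: [-4.2, -6.3, 3.5]
finger_gap: 0.4
finger_force: 3.7
```

```bash
python3 arc.py 487.85 182.75 245 3.6 10 61.7 513.9 238.6
```

```text
[[0.0071, -0.0032, 0, 0, 0, 0.02, 1], [0.0144, -0.0058, 0, 0, 0, 0.04, 1], [0.0218, -0.0079, 0, 0, 0, 0.06, 1], [0.0294, -0.0096, 0, 0, 0, 0.08, 1], [0.0371, -0.0108, 0, 0, 0, 0.1, 1], [0.0448, -0.0115, 0, 0, 0, 0.12, 1], [0.0525, -0.0117, 0, 0, 0, 0.14, 1], [0.0603, -0.0114, 0, 0, 0, 0.16, 1], [0.068, -0.0107, 0, 0, 0, 0.18, 1], [0.0756, -0.0094, 0, 0, 0, 0.2, 1]]
end cmd 525.65 178.05 phi 281.0
```

Force about 7 N, good.

Call:
{"op": "servo_tool", "data": {"motion": [[[0.0071,-0.0032,0,0,0,0.02,1],[0.0144,-0.0058,0,0,0,0.04,1],[0.0218,-0.0079,0,0,0,0.06,1],[0.0294,-0.0096,0,0,0,0.08,1],[0.0371,-0.0108,0,0,0,0.1,1],[0.0448,-0.0115,0,0,0,0.12,1],[0.0525,-0.0117,0,0,0,0.14,1],[0.0603,-0.0114,0,0,0,0.16,1],[0.068,-0.0107,0,0,0,0.18,1],[0.0756,-0.0094,0,0,0,0.2,1]]]}}

```text
clock: 11.3
eef_pos: [526.2, 177.3, 129.5]
eef_rot: [-3.14, 0.0, -2.953]
wrist_force: [-1.3, -5.1, 2.3]
finger_gap: 0.5
finger_force: 2.3
```

```bash
python3 arc.py 525.65 178.05 281 3.6 10 61.7 513.9 238.6
```

```text
[[0.0076, 0.0017, 0, 0, 0, 0.02, 1], [0.015, 0.0039, 0, 0, 0, 0.04, 1], [0.0223, 0.0065, 0, 0, 0, 0.06, 1], [0.0294, 0.0096, 0, 0, 0, 0.08, 1], [0.0363, 0.0132, 0, 0, 0, 0.1, 1], [0.043, 0.0171, 0, 0, 0, 0.12, 1], [0.0494, 0.0215, 0, 0, 0, 0.14, 1], [0.0555, 0.0263, 0, 0, 0, 0.16, 1], [0.0613, 0.0314, 0, 0, 0, 0.18, 1], [0.0667, 0.0369, 0, 0, 0, 0.2, 1]]
end cmd 559.0 196.5 phi 317.0
```

Call:
{"op": "servo_tool", "data": {"motion": [[[0.0076,0.0017,0,0,0,0.02,1],[0.015,0.0039,0,0,0,0.04,1],[0.0223,0.0065,0,0,0,0.06,1],[0.0294,0.0096,0,0,0,0.08,1],[0.0363,0.0132,0,0,0,0.1,1],[0.043,0.0171,0,0,0,0.12,1],[0.0494,0.0215,0,0,0,0.14,1],[0.0555,0.0263,0,0,0,0.16,1],[0.0613,0.0314,0,0,0,0.18,1],[0.0667,0.0369,0,0,0,0.2,1]]]}}

```text
clock: 12.3
eef_pos: [559.7, 196.1, 129.5]
eef_rot: [-3.141, 0.0, -2.324]
wrist_force: [1.1, -2.2, 0.7]
finger_gap: 0.4
finger_force: 1.2
```

```bash
python3 arc.py 559 196.5 317 2 10 61.6 513.9 238.6
```

```text
[[0.0028, 0.0034, 0, 0, 0, 0.0111, 1], [0.0055, 0.0067, 0, 0, 0, 0.0222, 1], [0.0082, 0.0101, 0, 0, 0, 0.0333, 1], [0.0107, 0.0135, 0, 0, 0, 0.0444, 1], [0.0131, 0.0171, 0, 0, 0, 0.0556, 1], [0.0154, 0.0207, 0, 0, 0, 0.0667, 1], [0.0176, 0.0245, 0, 0, 0, 0.0778, 1], [0.0196, 0.0283, 0, 0, 0, 0.0889, 1], [0.0215, 0.0321, 0, 0, 0, 0.1, 1], [0.0232, 0.0361, 0, 0, 0, 0.1111, 1]]
end cmd 570.6 214.55 phi 337.0
```

Call:
{"op": "servo_tool", "data": {"motion": [[[0.015,-0.014,0,0,0,0,1],[0.03,-0.028,0,0,0,0,1],[0.03,-0.028,0.03,0,0,-0.045,1],[0.03,-0.028,0.06,0,0,-0.09,1],[0.03,-0.028,0.09,0,0,-0.135,1],[0.03,-0.028,0.12,0,0,-0.18,1],[0.03,-0.028,0.14,0,0,-0.225,1],[0.03,-0.028,0.16,0,0,-0.27,1],[0.03,-0.028,0.16,0,0,-0.315,1],[0.03,-0.028,0.16,0,0,-0.36,1]]]}}

```text
clock: 13.3
eef_pos: [574.6, 181.7, 209.6]
eef_rot: [3.141, 0.001, 2.82]
wrist_force: [0.4, 0.5, -1.0]
finger_gap: 0.4
finger_force: 0.0
```

Call:
{"op": "servo_tool", "data": {"motion": [[[-0.012,0.026,0,0,0,-0.045,1],[-0.024,0.052,0,0,0,-0.09,1],[-0.036,0.08,0,0,0,-0.135,1],[-0.048,0.106,0,0,0,-0.18,1],[-0.06,0.133,0,0,0,-0.225,1],[-0.072,0.16,0,0,0,-0.27,1],[-0.084,0.186,0,0,0,-0.315,1],[-0.096,0.212,0,0,0,-0.36,1],[-0.108,0.24,0,0,0,-0.405,1],[-0.12,0.266,0,0,0,-0.45,1]]]}}

```text
clock: 14.3
eef_pos: [514.4, 315.4, 209.3]
eef_rot: [3.142, -0.0, 1.406]
wrist_force: [-0.1, -0.4, 0.4]
finger_gap: 0.5
finger_force: 0.0
```

Call:
{"op": "servo_tool", "data": {"motion": [[[0,0,0,0,0,-0.045,1],[0,0,0,0,0,-0.09,1],[0,0,0,0,0,-0.135,1],[0,0,0,0,0,-0.18,1],[0,0,0,0,0,-0.225,1],[0,0,0,0,0,-0.27,1],[0,0,0,0,0,-0.315,1],[0,0,0,0,0,-0.36,1],[0,0,0,0,0,-0.405,1],[0,0,0,0,0,-0.45,1]]]}}

```text
clock: 15.3
eef_pos: [514.7, 314.9, 209.2]
eef_rot: [3.142, 0.0, -0.008]
wrist_force: [-0.0, -0.2, -0.4]
finger_gap: 0.8
finger_force: 0.0
```

```bash
python3 - <<'E'
from h import *
s=manip.read_state();print(s['joints'].round(2),s['eef_pos'],s['eef_rot'],s['wrist_force'])
c=shot('top','top5')
im=cv2.imread('pics/top5.png')[145:235,160:280]
cv2.imwrite('pics/v5.png',cv2.resize(im,(640,480),interpolation=cv2.INTER_CUBIC))
E
```

```text
[ 0.49  0.43  1.38 -0.    1.33  2.07] [514.70929567 314.86184517 209.22303324] [ 3.14158242e+00  1.67542223e-05 -7.72192549e-03] [-0.00627854 -0.15401949 -0.40811321]
```

View pics/v5.png

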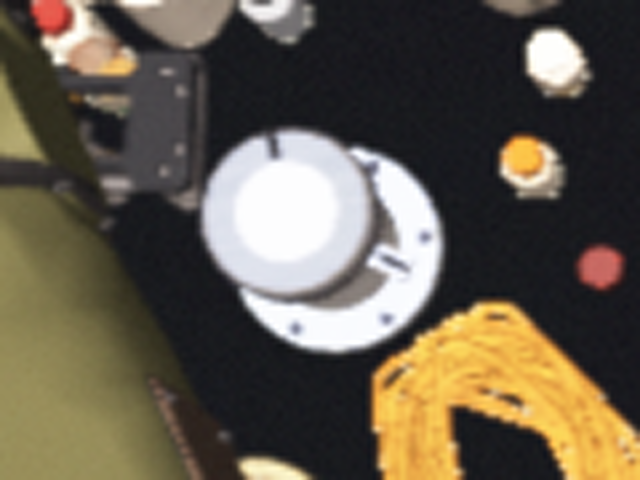

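```bash
cat > ang.py <<'E'
import sys
from h import *
# name, mark px, tab px (crop px, crop origin 160,145 scale 16/3), ring-centre px
def ang(name,mark,tab,ctr,s=16/3,o=(160,145)):
    c=np.load(f'pics/{name}.npy',allow_pickle=True).item()
    f=lambda p:(o[0]+(p[0]+.5)/s-.5,o[1]+(p[1]+.5)/s-.5)
    C=onz(c,*f(ctr),126)[:2]; M=onz(c,*f(mark),126)[:2]-C; T=onz(c,*f(tab),94)[:2]-C
    a=[np.degrees(np.arctan2(v[1],v[0]))%360 for v in(M,T)]
    print(C.round(1),'mark',np.hypot(*M).round(1),round(a[0],1),'tab',np.hypot(*T).round(1),round(a[1],1),'left',round((a[1]-a[0])%360,1))
if __name__=='__main__':
    ang('top5',(272,145),(390,260),(287,213))
    ang('top1',(265,330),(475,312),(312,238),8,(175,155))
E
python3 ang.py; python3 arc.py 513.9 315.5 90 3.6 10 61.6 513.9 238.6
```

```text
[513.  234.4] mark 41.0 13.6 tab 56.3 246.8 left 233.3
[513.7 234. ] mark 39.0 154.4 tab 59.9 246.8 left 92.4
[[-0.0077, -0.0308, 0, 0, 0, 0.02, 1], [-0.0154, -0.0316, 0, 0, 0, 0.04, 1], [-0.0231, -0.0328, 0, 0, 0, 0.06, 1], [-0.0306, -0.0345, 0, 0, 0, 0.08, 1], [-0.0381, -0.0366, 0, 0, 0, 0.1, 1], [-0.0454, -0.0393, 0, 0, 0, 0.12, 1], [-0.0525, -0.0423, 0, 0, 0, 0.14, 1], [-0.0594, -0.0458, 0, 0, 0, 0.16, 1], [-0.066, -0.0498, 0, 0, 0, 0.18, 1], [-0.0724, -0.0541, 0, 0, 0, 0.2, 1]]
end cmd 477.7 288.45 phi 126.0
```

Call:
{"op": "servo_tool", "data": {"motion": [[[0,0,-0.04,0,0,0,1],[0,0,-0.08,0,0,0,1],[0,0,-0.12,0,0,0,1],[0,0,-0.16,0,0,0,1],[0,0,-0.16,0,0,0,1],[0,-0.012,-0.16,0,0,0,1],[0,-0.024,-0.16,0,0,0,1],[0,-0.027,-0.16,0,0,0,1],[0,-0.0305,-0.16,0,0,0,1],[0,-0.0305,-0.16,0,0,0,1]]]}}

```text
clock: 16.35
eef_pos: [514.4, 300.5, 130.1]
eef_rot: [-3.14, -0.001, 0.002]
wrist_force: [0.5, 2.1, 1.4]
finger_gap: 0.2
finger_force: 1.1
```

```bash
python3 arc.py 514 300.25 90 3.6 10 61.6 513.9 238.6
```

```text
[[-0.0079, -0.0003, 0, 0, 0, 0.02, 1], [-0.0156, -0.0011, 0, 0, 0, 0.04, 1], [-0.0233, -0.0023, 0, 0, 0, 0.06, 1], [-0.0308, -0.004, 0, 0, 0, 0.08, 1], [-0.0383, -0.0061, 0, 0, 0, 0.1, 1], [-0.0456, -0.0088, 0, 0, 0, 0.12, 1], [-0.0527, -0.0118, 0, 0, 0, 0.14, 1], [-0.0596, -0.0153, 0, 0, 0, 0.16, 1], [-0.0662, -0.0193, 0, 0, 0, 0.18, 1], [-0.0726, -0.0236, 0, 0, 0, 0.2, 1]]
end cmd 477.7 288.45 phi 126.0
```

```bash
python3 arc.py 514 300.25 90 3.6 10 61.4 513.9 238.2;  python3 arc.py 477.8 287.9 126 3.6 10 61.4 513.9 238.2
```

```text
[[-0.0079, -0.0015, 0, 0, 0, 0.02, 1], [-0.0156, -0.0023, 0, 0, 0, 0.04, 1], [-0.0232, -0.0035, 0, 0, 0, 0.06, 1], [-0.0307, -0.0052, 0, 0, 0, 0.08, 1], [-0.0381, -0.0073, 0, 0, 0, 0.1, 1], [-0.0454, -0.0099, 0, 0, 0, 0.12, 1], [-0.0525, -0.013, 0, 0, 0, 0.14, 1], [-0.0594, -0.0165, 0, 0, 0, 0.16, 1], [-0.066, -0.0204, 0, 0, 0, 0.18, 1], [-0.0724, -0.0248, 0, 0, 0, 0.2, 1]]
end cmd 477.8 287.85 phi 126.0
[[-0.0061, -0.0048, 0, 0, 0, 0.02, 1], [-0.0119, -0.0099, 0, 0, 0, 0.04, 1], [-0.0173, -0.0153, 0, 0, 0, 0.06, 1], [-0.0224, -0.0211, 0, 0, 0, 0.08, 1], [-0.0271, -0.0272, 0, 0, 0, 0.1, 1], [-0.0315, -0.0336, 0, 0, 0, 0.12, 1], [-0.0354, -0.0402, 0, 0, 0, 0.14, 1], [-0.0389, -0.0471, 0, 0, 0, 0.16, 1], [-0.042, -0.0542, 0, 0, 0, 0.18, 1], [-0.0446, -0.0615, 0, 0, 0, 0.2, 1]]
end cmd 455.5 257.15 phi 162.0
```

Call:
{"op": "servo_tool", "data": {"motion": [[[-0.0079,-0.0015,0,0,0,0.02,1],[-0.0156,-0.0023,0,0,0,0.04,1],[-0.0232,-0.0035,0,0,0,0.06,1],[-0.0307,-0.0052,0,0,0,0.08,1],[-0.0381,-0.0073,0,0,0,0.1,1],[-0.0454,-0.0099,0,0,0,0.12,1],[-0.0525,-0.013,0,0,0,0.14,1],[-0.0594,-0.0165,0,0,0,0.16,1],[-0.066,-0.0204,0,0,0,0.18,1],[-0.0724,-0.0248,0,0,0,0.2,1]]]}}

```text
clock: 17.35
eef_pos: [477.6, 288.7, 130.1]
eef_rot: [-3.141, -0.002, 0.633]
wrist_force: [-3.2, 5.4, 3.8]
finger_gap: 0.5
finger_force: 3.2
```

Call:
{"op": "servo_tool", "data": {"motion": [[[-0.0061,-0.0048,0,0,0,0.02,1],[-0.0119,-0.0099,0,0,0,0.04,1],[-0.0173,-0.0153,0,0,0,0.06,1],[-0.0224,-0.0211,0,0,0,0.08,1],[-0.0271,-0.0272,0,0,0,0.1,1],[-0.0315,-0.0336,0,0,0,0.12,1],[-0.0354,-0.0402,0,0,0,0.14,1],[-0.0389,-0.0471,0,0,0,0.16,1],[-0.042,-0.0542,0,0,0,0.18,1],[-0.0446,-0.0615,0,0,0,0.2,1]]]}}

```text
clock: 18.35
eef_pos: [454.9, 257.6, 129.9]
eef_rot: [-3.141, -0.001, 1.261]
wrist_force: [-6.9, 4.2, 7.1]
finger_gap: 0.5
finger_force: 4.1
```

```bash
python3 arc.py 455.5 257.1 162 3.6 10 61.5 513.9 238.4;  python3 arc.py 454.15 219.45 198 3.6 10 61.6 513.9 238.4
```

```text
[[-0.0023, -0.0068, 0, 0, 0, 0.02, 1], [-0.004, -0.0144, 0, 0, 0, 0.04, 1], [-0.0052, -0.022, 0, 0, 0, 0.06, 1], [-0.006, -0.0297, 0, 0, 0, 0.08, 1], [-0.0062, -0.0374, 0, 0, 0, 0.1, 1], [-0.006, -0.0451, 0, 0, 0, 0.12, 1], [-0.0052, -0.0528, 0, 0, 0, 0.14, 1], [-0.004, -0.0604, 0, 0, 0, 0.16, 1], [-0.0023, -0.068, 0, 0, 0, 0.18, 1], [-0.0002, -0.0754, 0, 0, 0, 0.2, 1]]
end cmd 455.4 219.40000000000003 phi 198.0
[[0.005, -0.0075, 0, 0, 0, 0.02, 1], [0.008, -0.0146, 0, 0, 0, 0.04, 1], [0.0115, -0.0215, 0, 0, 0, 0.06, 1], [0.0155, -0.0281, 0, 0, 0, 0.08, 1], [0.0198, -0.0345, 0, 0, 0, 0.1, 1], [0.0246, -0.0406, 0, 0, 0, 0.12, 1], [0.0297, -0.0464, 0, 0, 0, 0.14, 1], [0.0352, -0.0519, 0, 0, 0, 0.16, 1], [0.041, -0.057, 0, 0, 0, 0.18, 1], [0.0471, -0.0618, 0, 0, 0, 0.2, 1]]
end cmd 477.7 188.54999999999998 phi 234.0
```

Call:
{"op": "servo_tool", "data": {"motion": [[[-0.0023,-0.0068,0,0,0,0.02,1],[-0.004,-0.0144,0,0,0,0.04,1],[-0.0052,-0.022,0,0,0,0.06,1],[-0.006,-0.0297,0,0,0,0.08,1],[-0.0062,-0.0374,0,0,0,0.1,1],[-0.006,-0.0451,0,0,0,0.12,1],[-0.0052,-0.0528,0,0,0,0.14,1],[-0.004,-0.0604,0,0,0,0.16,1],[-0.0023,-0.068,0,0,0,0.18,1],[-0.0002,-0.0754,0,0,0,0.2,1]]]}}

```text
clock: 19.35
eef_pos: [454.7, 219.2, 129.6]
eef_rot: [-3.14, -0.0, 1.89]
wrist_force: [-6.4, -1.8, 6.8]
finger_gap: 0.7
finger_force: 3.4
```

```bash
python3 arc.py 455.4 219.4 198 3.6 10 61.7 513.7 238.6;  python3 arc.py 477.45 188.7 234 3.6 10 61.7 513.7 238.6
```

```text
[[0.0019, -0.007, 0, 0, 0, 0.02, 1], [0.0049, -0.0141, 0, 0, 0, 0.04, 1], [0.0085, -0.021, 0, 0, 0, 0.06, 1], [0.0124, -0.0277, 0, 0, 0, 0.08, 1], [0.0168, -0.0341, 0, 0, 0, 0.1, 1], [0.0215, -0.0403, 0, 0, 0, 0.12, 1], [0.0266, -0.0461, 0, 0, 0, 0.14, 1], [0.0321, -0.0516, 0, 0, 0, 0.16, 1], [0.0379, -0.0567, 0, 0, 0, 0.18, 1], [0.0441, -0.0614, 0, 0, 0, 0.2, 1]]
end cmd 477.45 188.7 phi 234.0
[[0.0064, -0.0044, 0, 0, 0, 0.02, 1], [0.0131, -0.0083, 0, 0, 0, 0.04, 1], [0.02, -0.0119, 0, 0, 0, 0.06, 1], [0.0271, -0.0149, 0, 0, 0, 0.08, 1], [0.0344, -0.0176, 0, 0, 0, 0.1, 1], [0.0418, -0.0197, 0, 0, 0, 0.12, 1], [0.0494, -0.0214, 0, 0, 0, 0.14, 1], [0.057, -0.0226, 0, 0, 0, 0.16, 1], [0.0648, -0.0234, 0, 0, 0, 0.18, 1], [0.0725, -0.0236, 0, 0, 0, 0.2, 1]]
end cmd 513.7 176.89999999999998 phi 270.0
```

Call:
{"op": "servo_tool", "data": {"motion": [[[0.0019,-0.007,0,0,0,0.02,1],[0.0049,-0.0141,0,0,0,0.04,1],[0.0085,-0.021,0,0,0,0.06,1],[0.0124,-0.0277,0,0,0,0.08,1],[0.0168,-0.0341,0,0,0,0.1,1],[0.0215,-0.0403,0,0,0,0.12,1],[0.0266,-0.0461,0,0,0,0.14,1],[0.0321,-0.0516,0,0,0,0.16,1],[0.0379,-0.0567,0,0,0,0.18,1],[0.0441,-0.0614,0,0,0,0.2,1]]]}}

```text
clock: 20.35
eef_pos: [477.1, 188.1, 129.5]
eef_rot: [-3.14, -0.0, 2.518]
wrist_force: [-4.4, -3.7, 3.8]
finger_gap: 0.6
finger_force: 2.9
```

Call:
{"op": "servo_tool", "data": {"motion": [[[0.0064,-0.0044,0,0,0,0.02,1],[0.0131,-0.0083,0,0,0,0.04,1],[0.02,-0.0119,0,0,0,0.06,1],[0.0271,-0.0149,0,0,0,0.08,1],[0.0344,-0.0176,0,0,0,0.1,1],[0.0418,-0.0197,0,0,0,0.12,1],[0.0494,-0.0214,0,0,0,0.14,1],[0.057,-0.0226,0,0,0,0.16,1],[0.0648,-0.0234,0,0,0,0.18,1],[0.0725,-0.0236,0,0,0,0.2,1]]]}}

```text
clock: 21.35
eef_pos: [513.9, 176.1, 129.6]
eef_rot: [-3.14, -0.0, -3.137]
wrist_force: [-1.5, -6.2, 1.8]
finger_gap: 0.3
finger_force: 2.8
```

```bash
python3 arc.py 513.7 176.9 270 3.6 10 61.5 513.7 238.6
```

```text
[[0.0077, 0.0006, 0, 0, 0, 0.02, 1], [0.0154, 0.0014, 0, 0, 0, 0.04, 1], [0.023, 0.0026, 0, 0, 0, 0.06, 1], [0.0306, 0.0043, 0, 0, 0, 0.08, 1], [0.038, 0.0064, 0, 0, 0, 0.1, 1], [0.0453, 0.009, 0, 0, 0, 0.12, 1], [0.0524, 0.0121, 0, 0, 0, 0.14, 1], [0.0593, 0.0156, 0, 0, 0, 0.16, 1], [0.0659, 0.0195, 0, 0, 0, 0.18, 1], [0.0723, 0.0239, 0, 0, 0, 0.2, 1]]
end cmd 549.85 188.85 phi 306.0
```

Call:
{"op": "servo_tool", "data": {"motion": [[[0.0077,0.0006,0,0,0,0.02,1],[0.0154,0.0014,0,0,0,0.04,1],[0.023,0.0026,0,0,0,0.06,1],[0.0306,0.0043,0,0,0,0.08,1],[0.038,0.0064,0,0,0,0.1,1],[0.0453,0.009,0,0,0,0.12,1],[0.0524,0.0121,0,0,0,0.14,1],[0.0593,0.0156,0,0,0,0.16,1],[0.0659,0.0195,0,0,0,0.18,1],[0.0723,0.0239,0,0,0,0.2,1]]]}}

```text
clock: 22.35
eef_pos: [550.5, 188.1, 129.6]
eef_rot: [-3.14, 0.0, -2.509]
wrist_force: [2.0, -5.7, 0.1]
finger_gap: 0.5
finger_force: 2.9
```

Call:
{"op": "servo_tool", "data": {"motion": [[[0.012,-0.016,0,0,0,0,1],[0.024,-0.032,0,0,0,0,1],[0.024,-0.032,0.03,0,0,-0.04,1],[0.024,-0.032,0.06,0,0,-0.08,1],[0.024,-0.032,0.09,0,0,-0.12,1],[0.024,-0.032,0.12,0,0,-0.16,1],[0.024,-0.032,0.14,0,0,-0.2,1],[0.024,-0.032,0.16,0,0,-0.24,1],[0.024,-0.032,0.16,0,0,-0.28,1],[0.024,-0.032,0.16,0,0,-0.32,1]]]}}

```text
clock: 23.35
eef_pos: [562.2, 172.2, 209.6]
eef_rot: [3.141, 0.0, 2.759]
wrist_force: [-0.6, 0.1, -0.5]
finger_gap: 0.5
finger_force: 0.0
```

Call:
{"op": "servo_tool", "data": {"motion": [[[-0.01,0.028,0,0,0,-0.044,1],[-0.02,0.056,0,0,0,-0.088,1],[-0.03,0.084,0,0,0,-0.132,1],[-0.04,0.112,0,0,0,-0.176,1],[-0.05,0.14,0,0,0,-0.22,1],[-0.06,0.168,0,0,0,-0.264,1],[-0.07,0.196,0,0,0,-0.308,1],[-0.08,0.224,0,0,0,-0.352,1],[-0.09,0.252,0,0,0,-0.396,1],[-0.096,0.276,0,0,0,-0.44,1]]]}}

```text
clock: 24.35
eef_pos: [513.9, 310.9, 209.3]
eef_rot: [-3.141, -0.0, 1.377]
wrist_force: [0.2, 0.5, -0.5]
finger_gap: -0.1
finger_force: 0.0
```

Call:
{"op": "servo_tool", "data": {"motion": [[[0,0,0,0,0,-0.044,1],[0,0,0,0,0,-0.088,1],[0,0,0,0,0,-0.132,1],[0,0,0,0,0,-0.176,1],[0,0,0,0,0,-0.22,1],[0,0,0,0,0,-0.264,1],[0,0,0,0,0,-0.308,1],[0,0,0,0,0,-0.352,1],[0,0,0,0,0,-0.396,1],[0,0,0,0,0,-0.44,1]]]}}

```text
clock: 25.35
eef_pos: [514.3, 310.2, 209.2]
eef_rot: [3.142, 0.0, -0.006]
wrist_force: [-0.2, -0.2, 0.3]
finger_gap: 0.5
finger_force: 0.0
```

```bash
python3 - <<'E'
from h import *
s=manip.read_state();print(s['joints'].round(2),s['eef_pos'],s['eef_rot'],s['wrist_force'])
# average a few frames for less noise
F=np.mean([manip.camera('top')['frame'].astype(float) for _ in range(4)],0)
c=shot('top','top6')
im=cv2.cvtColor(F.astype(np.uint8),cv2.COLOR_RGB2BGR)[155:225,180:260]
cv2.imwrite('pics/v6.png',cv2.resize(im,None,fx=8,fy=8,interpolation=cv2.INTER_CUBIC))
E
```

```text
[0.48 0.42 1.39 0.   1.33 2.06] [514.28432054 310.20599664 209.24675776] [ 3.14158059e+00  1.85173836e-04 -6.11243996e-03] [-0.21657396 -0.21161541  0.31123811]
```

View pics/v6.png

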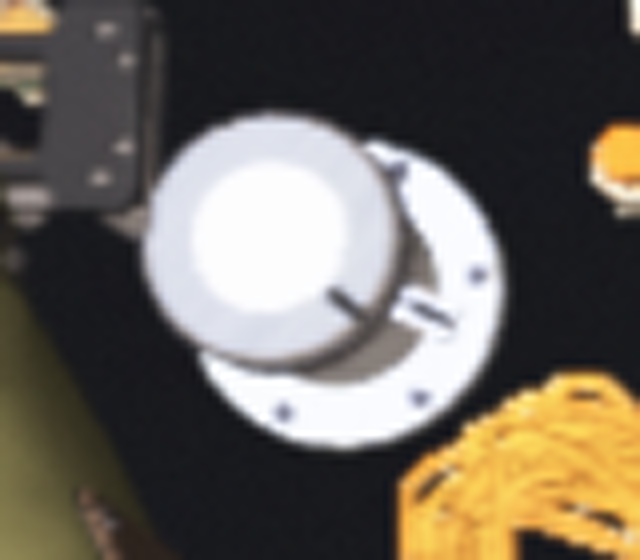

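```bash
cat > meas.py <<'E'
from h import *
def meas(mp,tp):
    g=np.mean([manip.camera('top')['frame'].mean(2) for _ in range(6)],0); c=manip.camera('top')
    out=[]
    # ring centre: bright top disc edge fitted at z=126 (visible outline, left/upper side)
    for (u,v),z,hw in((mp,126,5),(tp,94,4)):
        U,V=np.meshgrid(np.arange(round(u)-hw,round(u)+hw+1),np.arange(round(v)-hw,round(v)+hw+1))
        G=g[V,U]; W=np.clip(165-G,0,None)*(np.hypot(U-u,V-v)<hw)
        lab=cv2.connectedComponents((W>0).astype(np.uint8))[1]; W=W*(lab==lab[hw,hw]) if lab[hw,hw] else W
        P=np.array([onz(c,a,b,z)[:2] for a,b in zip(U.ravel(),V.ravel())]); w=W.ravel(); m=(w[:,None]*P).sum(0)/w.sum()
        D=P-m; S=(w[:,None,None]*D[:,:,None]*D[:,None,:]).sum(0)/w.sum(); e,E=np.linalg.eigh(S); d=E[:,1]; d=d*np.sign(d@np.array([-.4,-.9]))
        print(m.round(1),'line dir',np.degrees(np.arctan2(d[1],d[0])).round(1)%360,'sd',np.sqrt(e).round(1)); out.append(m)
    for C in((513.5,234.2),(513,234.4),(514,234)):
        a=[np.degrees(np.arctan2(*(m-C)[::-1]))%360 for m in out]; print(C,np.round(a,1),'r',[np.hypot(*(m-C)).round(1) for m in out],'left',round(a[1]-a[0],1))
E
python3 - <<'E'
from meas import *
f=lambda a,b:(180+(a+.5)/8-.5,155+(b+.5)/8-.5)
meas(f(346,303),f(434,314))
E
```

```text
[482.5 199.8] line dir 227.7 sd [4.5 5.9]
[490.1 181.3] line dir 244.5 sd [0.9 3.2]
(513.5, 234.2) [228.  246.2] r [np.float64(46.3), np.float64(57.9)] left 18.2
(513, 234.4) [228.6 246.7] r [np.float64(46.1), np.float64(57.9)] left 18.1
(514, 234) [227.3 245.6] r [np.float64(46.4), np.float64(57.9)] left 18.3
```

```bash
python3 - <<'E'
from ang import ang
for m in((346,303),(331,290),(363,319)): ang('top6',m,(434,314),(271,238),8,(180,155))
E
python3 arc.py 513.85 310.85 90 1.7 10 61.5 513.8 238.4
```

```text
[513.7 234.4] mark 38.7 228.6 tab 60.3 246.1 left 17.5
[513.7 234.4] mark 31.0 228.6 tab 60.3 246.1 left 17.5
[513.7 234.4] mark 47.7 228.2 tab 60.3 246.1 left 17.9
[[-0.0037, -0.022, 0, 0, 0, 0.0094, 1], [-0.0074, -0.0221, 0, 0, 0, 0.0189, 1], [-0.011, -0.0224, 0, 0, 0, 0.0283, 1], [-0.0147, -0.0228, 0, 0, 0, 0.0378, 1], [-0.0183, -0.0233, 0, 0, 0, 0.0472, 1], [-0.0219, -0.0238, 0, 0, 0, 0.0567, 1], [-0.0255, -0.0245, 0, 0, 0, 0.0661, 1], [-0.029, -0.0253, 0, 0, 0, 0.0756, 1], [-0.0326, -0.0263, 0, 0, 0, 0.085, 1], [-0.0361, -0.0273, 0, 0, 0, 0.0944, 1]]
end cmd 495.8 297.20000000000005 phi 107.0
```

Call:
{"op": "servo_tool", "data": {"motion": [[[0,0,-0.04,0,0,0,1],[0,0,-0.08,0,0,0,1],[0,0,-0.12,0,0,0,1],[0,0,-0.16,0,0,0,1],[0,0,-0.16,0,0,0,1],[0,-0.008,-0.16,0,0,0,1],[0,-0.015,-0.16,0,0,0,1],[0,-0.018,-0.16,0,0,0,1],[0,-0.022,-0.16,0,0,0,1],[0,-0.022,-0.16,0,0,0,1]]]}}

```text
clock: 26.95
eef_pos: [514.2, 300.5, 130.2]
eef_rot: [-3.14, -0.002, 0.002]
wrist_force: [-1.2, 4.8, 2.2]
finger_gap: 0.7
finger_force: 2.3
```

```bash
python3 arc.py 513.85 299.85 90 1.75 10 61.3 513.8 238.4
```

```text
[[-0.0038, -0.0004, 0, 0, 0, 0.0097, 1], [-0.0076, -0.0005, 0, 0, 0, 0.0194, 1], [-0.0113, -0.0008, 0, 0, 0, 0.0292, 1], [-0.015, -0.0012, 0, 0, 0, 0.0389, 1], [-0.0188, -0.0017, 0, 0, 0, 0.0486, 1], [-0.0224, -0.0024, 0, 0, 0, 0.0583, 1], [-0.0261, -0.0031, 0, 0, 0, 0.0681, 1], [-0.0298, -0.0039, 0, 0, 0, 0.0778, 1], [-0.0334, -0.0049, 0, 0, 0, 0.0875, 1], [-0.037, -0.006, 0, 0, 0, 0.0972, 1]]
end cmd 495.35 296.85 phi 107.5
```

Arc of 17.5°, then retract radially (n at 107.5° = (−0.3, 0.954)) and lift, then look.

Call:
{"op": "servo_tool", "data": {"motion": [[[-0.0038,-0.0004,0,0,0,0.0097,1],[-0.0076,-0.0005,0,0,0,0.0194,1],[-0.0113,-0.0008,0,0,0,0.0292,1],[-0.015,-0.0012,0,0,0,0.0389,1],[-0.0188,-0.0017,0,0,0,0.0486,1],[-0.0224,-0.0024,0,0,0,0.0583,1],[-0.0261,-0.0031,0,0,0,0.0681,1],[-0.0298,-0.0039,0,0,0,0.0778,1],[-0.0334,-0.0049,0,0,0,0.0875,1],[-0.037,-0.006,0,0,0,0.0972,1]]]}}

```text
clock: 27.95
eef_pos: [495.5, 297.7, 130.2]
eef_rot: [-3.14, -0.002, 0.309]
wrist_force: [-1.4, 5.5, 1.9]
finger_gap: 0.3
finger_force: 2.7
```

Call:
{"op": "servo_tool", "data": {"motion": [[[0,0,0,0,0,0,1],[-0.003,0.01,0,0,0,0,1],[-0.006,0.02,0,0,0,0,1],[-0.006,0.024,0,0,0,0,1],[-0.006,0.024,0.04,0,0,0,1],[-0.006,0.024,0.08,0,0,0,1],[-0.006,0.024,0.12,0,0,0,1],[-0.006,0.024,0.16,0,0,0,1],[-0.006,0.024,0.16,0,0,0,1]]]}}

```text
clock: 28.85
eef_pos: [493.2, 309.4, 211.7]
eef_rot: [-3.141, -0.004, 0.307]
wrist_force: [-0.1, 0.0, -0.2]
finger_gap: 0.4
finger_force: 0.0
```

```bash
python3 - <<'E'
from h import *
F=np.mean([manip.camera('top')['frame'].astype(float) for _ in range(4)],0)
c=shot('top','top7')
im=cv2.cvtColor(F.astype(np.uint8),cv2.COLOR_RGB2BGR)[155:225,180:260]
cv2.imwrite('pics/v7.png',cv2.resize(im,None,fx=8,fy=8,interpolation=cv2.INTER_CUBIC))
E
```

```text
(no output)
```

View pics/v7.png

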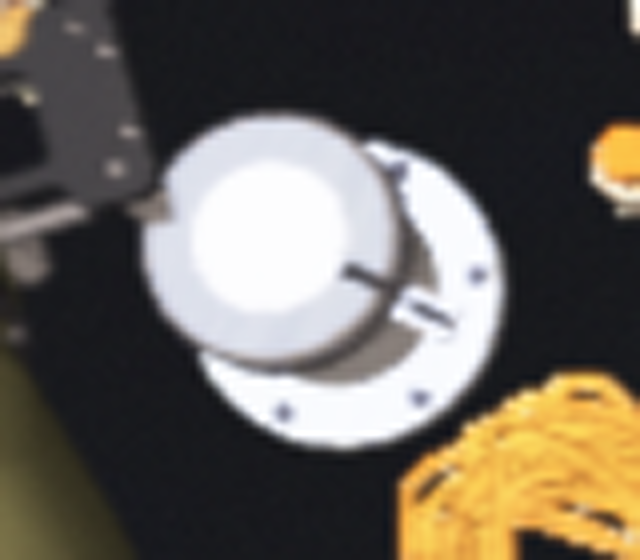

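```bash
python3 - <<'E'
from ang import ang
for m in((367,279),(346,269),(388,288)): ang('top7',m,(434,314),(271,238),8,(180,155))
ang('top7',(367,279),(434,314),(271,237),8,(180,155));ang('top7',(367,279),(434,314),(273,238),8,(180,155))
E
```

```text
[513.7 234.4] mark 40.3 245.9 tab 60.3 246.1 left 0.3
[513.7 234.4] mark 31.3 246.6 tab 60.3 246.1 left 359.6
[513.7 234.4] mark 49.1 245.9 tab 60.3 246.1 left 0.3
[514.1 234.4] mark 40.5 245.4 tab 60.4 245.8 left 0.4
[513.7 233.6] mark 39.6 245.5 tab 59.6 245.9 left 0.4
```

The line is within about half a degree of the tab. The cell and its neighbours sit at the same pixels as before, and the tool is clear, so I'm handing it in.

```bash
python3 -c "
from cell import manip
print(manip.sign_off())"
```

```text
the job is handed in; nothing more can be done
None
```

The larger cell's ring has been turned anticlockwise past the tab once and now stands with its line at the tab for the second time, within about half a degree as measured in the last top image. The cell did not visibly shift, nothing else was touched, and the job was handed in at about 29 s.

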